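# Wedge-lock the heat sink in its bench holder

## Task

On the electronics bench stand two identical work holders; one has a finned aluminium heat sink lying in it, the other is empty. Slide the orange thumb wedge of the loaded holder along its ramp until it jams the blue sliding bar tight against the heat sink, then let go; the heat sink must stay flat and clamped fast. Leave the wedge of the empty holder where it is.

Things in the scene. Friction and masses are not known exactly. Their poses are not given: they have to be found in the camera images.
- wedge: Loose orange wedge of the loaded holder, 70 mm long (y), 24 high; flat -x side on a back rail, +x side sloped 1:4, thin end at +y. Upright thumb tab over the origin, 24 (x) x 16 (y), 24-62 above underside; round it the holder stays below 30. Origin: underside centre, 10 above table. Axes as bar's. Slide it to +y 35-62 until it jams: 8-15 N on the tab sets it and friction keeps it.
- bar: Blue bar of the loaded holder, 120 mm (y) x 25 mm high; its yaw is the holder's. Slides freely up to 18 along its own x, +x towards the heat sink and fixed jaw; black rubber front; rear face is the wedge's ramp. Origin: foot of front face, middle, 10 above table. When jammed the wedge origin is near x -46, y +8 in this frame (y within 5). Holder (plate 170 x 190) is fixed.
- sink: Heat sink: grey finned aluminium block, 60 (x) x 80 (y) x 28 mm high, loose, about 0.2 kg, lying flat on the holder's base plate (10 mm thick) between the blue bar and the fixed jaw with a few mm of play. Origin: centre of its underside.
- spare_wedge: The like orange wedge in the empty holder: same size in mm, origin and axes as the first. Leave it alone.
Not all that is in view belongs to the job. What is shaped like the wedge but pink, purple or red is not meant.

How it is judged:
By the outcome, as a careful person would: the job done as asked, in the order asked, and still so for the second after the job is handed in, with the robot touching nothing.
It also fails if it takes over 29 s, if anything falls off the work surface, if the arm or the gripper's body presses on something with over 40 N, if the wrist force passes 120 N, or if a joint passes its speed limit or range.

## Robot

A 6-joint arm with a two-finger parallel gripper is mounted at the origin on the work surface. World frame = base frame: x ahead of the robot, y to its left, z up, the work surface at z = 0. Lengths are in m, angles in rad, forces in N, time in s.
With the tool pointing down it reaches from about 0.225 to 0.875 m from the base axis. Payload 3.4 kg.
Tool frame: the origin (TCP) lies between the finger pads; the fingertips stand 11 mm ahead of it and the grasp point (between the pads) lies 8 mm behind it (tips_ahead is the distance from the TCP to the fingertips, in m); z points along the fingers, x is the direction in which the jaws open and shut, and the axes are right-handed (so a half turn about z gives the same grasp; the last joint's range is limited). The gripper opens to 85 mm and grips with 20 to 120 N. Pads are 22 mm wide; open, the fingers measure 114 mm over their backs; the gripper's body (76 mm by 85 mm) begins 54 mm behind the grasp point. The pads swing forward as they close: fully open they stand 13 mm farther back than shut.
Start: joints at [1.202, 0.276, 1.505, -0, 1.361, -0.121], TCP at [0.141, 0.557, 0.21] pointing down, gripper open.
Joint ranges: [-2.89, 2.89], [-0.75, 2.08], [0.22, 2.7], [-1.18, 4.32], [0.11, 2.71], [-2.7, 2.7]. Speed limits (rad/s): [2.57, 2.57, 3.14, 3.14, 3.14, 3.14].

## Interface

Orientations are given as a unit quaternion [w, x, y, z].
In Python, from rig import get_state, get_image, sign_off, masks_of, tips_ahead gives the robot as it stands.
- The arm moves only by the tool play_rows, never from a script. Its argument "series" is a list of rows, each an object of numbers: "fingers": the closure, from -1 (fully open) to 1 (shut); "dx", "dy", "dz": the shift along the world's x, y, z in mm; "turn": the turn about the world's z in rad. A call has 1 to 20 rows; each row shifts and turns the pose as measured when the row begins; what a row does not reach is not made up. A row lasts 1/12 s, in which the tool goes at most 41.7 mm and 7.16 degrees, less where a joint would pass 70% of its speed; a pose out of reach is approached as far as the arm can. A call with a gripper value outside its range is refused whole. The fingers move at their own pace and stop on an object; "squeeze" is the grip in N (left out, the last holds). Time passes only in rows, so rows that do not move let the fingers close. It gives the time, the measured TCP pose, the force and the opening at its end, in the units of the state.
- get_state(): the state, without advancing time (a new reading comes with each control period).
- get_image(name): name is "scene" or "top"; returns a dict with "pixels" (400x640x3 uint8, red, green, blue), "vfov" (degrees; the focal length in pixels is half the picture's height over the tangent of half this angle, whatever the lens; pixels are square), "cx", "cy" (the principal point, pixels), "rvec" (rotation vector, rad) and "tvec" (3), from world to camera coordinates, as OpenCV has them. Camera axes: x right, y down, z forward; pixel columns grow to the right and rows downward; lengths in m; the calibration is good to about 2 mm. A picture is of the moment at which its call begins. There is no depth.
- sign_off(): hands the job in, once; it reports no verdict.
Trained networks look in a picture, given as the dict that the camera call returned (one of the last four; its "shot" number tells which), for a name from the list of things; names that differ only in an ending like _2 or _b are one class to them, and where a whole thing is asked for, a point or a joint stands for the part that bears it (a point fixed in the world has none). Each returns a list of dicts, best first, with "p" (0 to 1); they miss things now and then, are a little off and sometimes report something else, mostly with a low value. They report only what shows in the picture. A call takes as long as a camera call. They do not tell look-alikes from the thing itself.
- masks_of(picture, label): "region" (400x640 bool, what is visible of it) and "xy" ([column, row] in pixels, amid what is visible of it).
The state is a dict: "clock": time; "qpos": joint angles; "qd": joint speeds; "effort": joint torques, N m; "position": TCP position; "ee_rot": TCP orientation; "contact_force": force on the tool from outside, world axes, zero at the start; "moment": the same for the moment, N m; "width": finger opening in m.
Only numpy, scipy, OpenCV 4.12 (cv2) and the standard library are available. Lean on these libraries where they do the work, as an engineer would, in place of code of your own. Each camera call takes 0.05 s, during which the arm holds its last target. There are 200 camera calls.

## Working session

There is one attempt and no reset: what is moved stays moved. The work goes in short steps, Python scripts to look and compute and a tool call to move; the robot and the scene stay as the last step left them, time stands still between calls to the robot, and variables do not carry over. Pictures are saved under pics/ and viewed, about 8 in all and at most 12, crops included, and the job is handed in when it is done.

Besides the shell and the picture viewer there is one more tool, called after "Call:" by a JSON object that holds its "method" and its "body". play_rows: Moves the arm, as the interface text tells. Its arguments: {"type":"object","properties":{"series":{"type":"array"},"squeeze":{"type":"number"}},"required":["series"]}

```bash
mkdir -p pics; cat > h.py <<'E'
import numpy as np, cv2
from rig import *
def cam(p):
    f=200/np.tan(np.radians(p["vfov"])/2)
    return np.array([[f,0,p["cx"]],[0,f,p["cy"]],[0,0,1]]),cv2.Rodrigues(np.array(p["rvec"],float))[0],np.array(p["tvec"],float)
def w(p,uv,z):
    K,R,t=cam(p); d=R.T@np.linalg.inv(K)@[uv[0],uv[1],1]; c=-R.T@t
    return c+d*(z-c[2])/d[2]
def proj(p,X):
    K,R,t=cam(p); return cv2.projectPoints(np.array(X,float).reshape(-1,3),p["rvec"] if 0 else np.array(p["rvec"],float),t,K,None)[0].reshape(-1,2)
def save(p,n): cv2.imwrite(f"pics/{n}.png",p["pixels"][:,:,::-1])
E
python3 - <<'E'
from h import *
s=get_state();print({k:np.round(v,3) for k,v in s.items() if k in("clock","position","ee_rot","contact_force","width")})
for n in("scene","top"):
    p=get_image(n);save(p,n+"0")
    print(n,p["vfov"],p["cx"],p["cy"],np.round(-cam(p)[1].T@cam(p)[2],3))
    for l in("wedge","bar","sink","spare_wedge"):
        for m in masks_of(p,l):
            r=m["region"].astype(np.uint8);ys,xs=np.nonzero(r)
            print(l,round(m["p"],2),np.round(m["xy"]),r.sum(),xs.min(),xs.max(),ys.min(),ys.max(),np.round(w(p,m["xy"],.035),3))
E
```

```text
{'clock': np.float64(0.0), 'position': array([0.141, 0.557, 0.209]), 'ee_rot': array([ 0.   ,  0.789,  0.614, -0.001]), 'contact_force': array([ 0.387, -0.244,  1.783]), 'width': np.float64(0.085)}
scene 47.149001564412245 319.65736387625424 197.8124134949803 [0.878 0.431 0.956]
wedge 0.81 [301. 156.] 296 290 308 143 168 [ 0.354 -0.227  0.035]
wedge 0.79 [255. 168.] 333 241 267 157 180 [ 0.471 -0.278  0.035]
wedge 0.78 [297. 114.] 280 292 306 103 127 [ 0.254 -0.356  0.035]
wedge 0.72 [189. 170.] 451 178 207 157 180 [ 0.602 -0.392  0.035]
wedge 0.69 [262. 129.] 347 251 274 118 143 [ 0.367 -0.379  0.035]
bar 0.62 [266. 192.] 555 242 283 173 204 [ 0.501 -0.194  0.035]
sink 0.78 [251. 196.] 785 227 264 180 213 [ 0.536 -0.211  0.035]
sink 0.73 [267. 187.] 583 242 284 172 204 [ 0.489 -0.204  0.035]
spare_wedge 0.76 [366. 280.] 513 348 381 269 292 [0.493 0.151 0.035]
top 42.95016976478936 319.50686739468745 202.20090565849017 [ 0.356 -0.1    1.328]
wedge 0.76 [436. 272.] 326 426 449 258 285 [ 0.243 -0.362  0.035]
wedge 0.75 [442. 135.] 287 430 455 123 147 [ 0.59  -0.389  0.035]
wedge 0.64 [389. 231.] 313 372 401 226 243 [ 0.348 -0.248  0.035]
wedge 0.62 [401. 184.] 298 385 411 174 188 [ 0.469 -0.282  0.035]
wedge 0.53 [441. 224.] 310 428 456 218 231 [ 0.364 -0.379  0.035]
bar 0.94 [373. 172.] 573 355 401 167 187 [ 0.5   -0.211  0.035]
sink 0.63 [381. 154.] 787 361 394 142 168 [ 0.544 -0.233  0.035]
spare_wedge 0.68 [237. 177.] 350 219 247 167 186 [0.496 0.136 0.035]
```

```bash
python3 - <<'E'
import cv2
a=cv2.imread("pics/scene0.png")[90:250,160:330];b=cv2.imread("pics/top0.png")[110:300,330:480]
a=cv2.resize(a,None,fx=2.3,fy=2.3,interpolation=2);b=cv2.resize(b,None,fx=2.6,fy=2.6,interpolation=2)
h=max(a.shape[0],b.shape[0])
f=lambda i:cv2.copyMakeBorder(i,0,h-i.shape[0],0,0,0)
c=cv2.hconcat([f(a),f(b)]);print(c.shape);cv2.imwrite("pics/c1.png",c)
E
```

```text
(494, 781, 3)
```

View pics/c1.png

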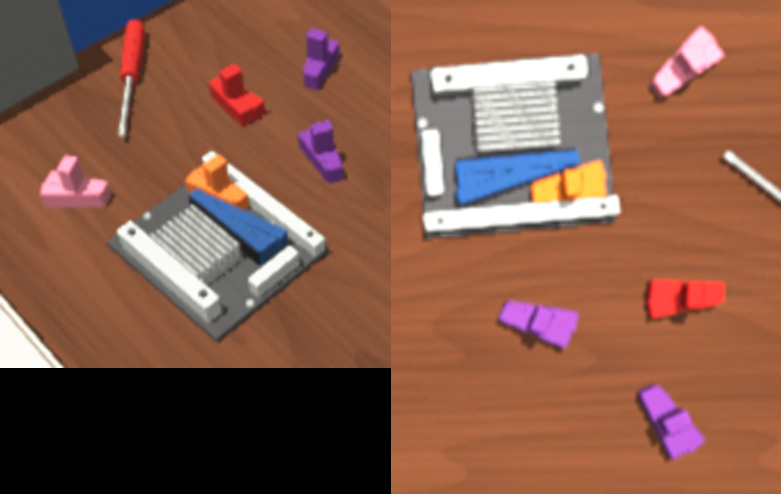

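View pics/top0.png

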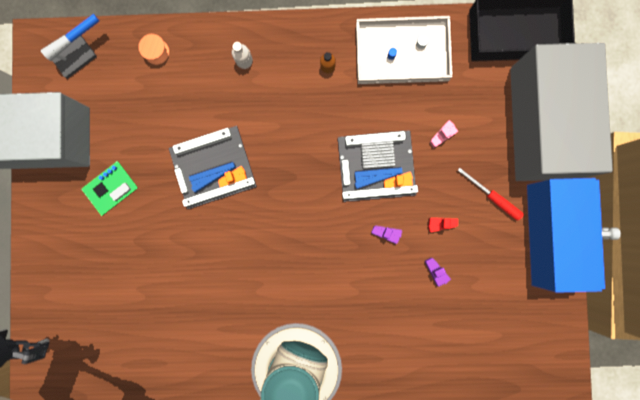

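```bash
cat >> h.py <<'E'
from scipy.optimize import minimize
def sil(p,x,y,a):
    m=np.zeros((1600,2560),np.uint8)
    R=np.array([[np.cos(a),-np.sin(a)],[np.sin(a),np.cos(a)]])
    B=[(-12,-35),(20.75,-35),(3.25,35),(-12,35)];T=[(-12,-8),(12,-8),(12,8),(-12,8)]
    for P,z0,z1 in((B,.010,.034),(T,.034,.072)):
        q=np.array(P)/1e3@R.T+[x,y]
        X=[[*v,z] for v in q for z in(z0,z1)]
        cv2.fillConvexPoly(m,cv2.convexHull(np.round((proj(p,X)+.5)*4).astype(np.int32)),1)
    return cv2.resize(m.astype(np.float32),(640,400),interpolation=cv2.INTER_AREA)
def orange(p,c,r=30):
    h=cv2.cvtColor(p["pixels"],cv2.COLOR_RGB2HSV)
    o=((h[...,0]>=10)&(h[...,0]<=24)&(h[...,1]>200)&(h[...,2]>150)).astype(np.float32)
    k=np.zeros_like(o);k[c[1]-r:c[1]+r,c[0]-r:c[0]+r]=1
    return o*k
def fit(ps,x0):
    f=lambda v:sum(abs(sil(p,v[0]/1e3,v[1]/1e3,v[2]/100)-o).sum() for p,o in ps)
    r=minimize(f,x0,method="Nelder-Mead",options=dict(initial_simplex=np.array(x0)+np.array([[0,0,0],[8,0,0],[0,8,0],[0,0,8]])))
    return r.x,r.fun
E
cat > m.py <<'E'
from h import *
t=get_image("top");s=get_image("scene")
T=(t,orange(t,(401,181)));S=(s,orange(s,(254,168)))
print(T[1].sum(),S[1].sum())
for ps in([T],[S],[T,S]): print(np.round(fit(ps,[470,-282,7]),1))if 0 else print(fit(ps,[470,-282,7]))
# holder yaw from bright rails in top
g=t["pixels"].min(2);k=np.zeros_like(g);k[125:205,330:425]=1
n,l,st,_=cv2.connectedComponentsWithStats(((g>170)&(k>0)).astype(np.uint8))
for i in range(1,n):
    if st[i,4]>150:
        ys,xs=np.nonzero(l==i);W=np.array([w(t,(a,b),.035)[:2] for a,b in zip(xs,ys)])
        vx,vy,cx,cy=cv2.fitLine(W.astype(np.float32),2,0,.01,.01).ravel()
        print(st[i],"yaw",np.arctan(-vx/vy),cx,cy)
E
python3 m.py
```

```text
34.0 0.0
(array([ 467.10223077, -245.45007324,   26.48723306]), np.float64(251.4375))
(array([ 505.97773318, -266.46243445,  -54.09719753]), np.float64(283.5))
(array([ 483.8625973 , -254.90934378,  -55.21121975]), np.float64(569.8125))
[ 345  131   61   37 1276] yaw -0.010993198 0.5633192 -0.2238229
[340 155  11  30 188] yaw -1.468624 0.50475943 -0.14173818
[342 185  76  14 566] yaw 0.059954718 0.44895396 -0.22653401
```

```bash
python3 - <<'E'
import cv2
for n,pts in(("top0",[(400,178),(392,182),(408,180),(375,178),(395,215)]),("scene0",[(254,162),(250,168),(262,175),(244,168),(230,160)])):
    h=cv2.cvtColor(cv2.imread(f"pics/{n}.png"),cv2.COLOR_BGR2HSV)
    print([h[y,x].tolist() for x,y in pts])
E
sed -i 's/>=10)&(h\[...,0\]<=24)&(h\[...,1\]>200)&(h\[...,2\]>150)/>=11)\&(h[...,0]<=24)\&(h[...,1]>175)\&(h[...,2]>120)/' h.py; python3 m.py
```

```text
[[23, 178, 255], [22, 178, 255], [23, 177, 255], [107, 168, 228], [10, 158, 160]]
[[12, 187, 250], [11, 195, 205], [15, 174, 255], [15, 174, 255], [10, 147, 139]]
243.0 184.0
(array([ 476.3561449, -272.9015902,   -1.0424732]), np.float64(61.5))
(array([ 473.25306499, -276.60996085,  -14.28622971]), np.float64(195.6875))
(array([ 476.27826573, -274.03487612,   -0.77643304]), np.float64(276.0625))
[ 345  131   61   37 1272] yaw -0.010999041 0.5633295 -0.22383225
[340 155  11  30 188] yaw -1.468624 0.50475943 -0.14173818
[342 185  76  14 567] yaw 0.060196355 0.44893238 -0.22646008
```

```bash
sed -i 's/>=11)&(h\[...,0\]<=24)&(h\[...,1\]>175)&(h\[...,2\]>120)/>=8)\&(h[...,0]<=26)\&(h[...,1]>165)\&(h[...,2]>170)/' h.py; sed -i '/^# holder/,$d' m.py
cat >> m.py <<'E'
out=[]
for (p,o),v in((T,(401,181)),(S,(254,168))):
    x=fit([T,S],[470,-282,7])[0] if not out else x
    i=p["pixels"][v[1]-35:v[1]+35,v[0]-35:v[0]+35].copy();m=sil(p,x[0]/1e3,x[1]/1e3,x[2]/100)[v[1]-35:v[1]+35,v[0]-35:v[0]+35]
    i=cv2.resize(i,None,fx=5,fy=5,interpolation=1);c,_=cv2.findContours((cv2.resize(m,None,fx=5,fy=5)>.5).astype(np.uint8),0,1)
    cv2.drawContours(i,c,-1,(0,255,0),1);out.append(i)
cv2.imwrite("pics/ov.png",cv2.hconcat(out)[:,:,::-1])
E
python3 m.py
```

```text
266.0 218.0
(array([ 477.44107939, -274.23343193,    3.19009345]), np.float64(40.9375))
(array([ 4.73788374e+02, -2.79156984e+02, -1.38206458e-01]), np.float64(174.9375))
(array([ 476.17403799, -275.13068166,    0.96247535]), np.float64(241.6875))
```

View pics/ov.png

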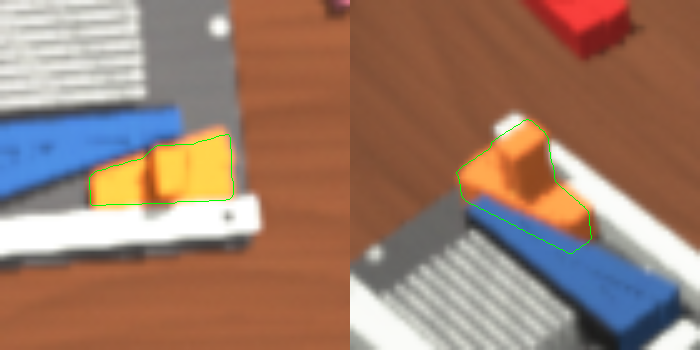

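Call:
{"method": "play_rows", "body": {"series": [{"fingers": 1, "dx": 15, "dy": -38, "turn": -0.063}, {"fingers": 1, "dx": 15, "dy": -38, "turn": -0.063}, {"fingers": 1, "dx": 15, "dy": -38, "turn": -0.063}, {"fingers": 1, "dx": 15, "dy": -38, "turn": -0.063}, {"fingers": 1, "dx": 15, "dy": -38, "turn": -0.063}, {"fingers": 1, "dx": 15, "dy": -38, "turn": -0.063}, {"fingers": 1, "dx": 15, "dy": -38, "turn": -0.063}, {"fingers": 1, "dx": 15, "dy": -38, "turn": -0.063}, {"fingers": 1, "dx": 15, "dy": -38, "turn": -0.063}, {"fingers": 1, "dx": 15, "dy": -38, "turn": -0.063}, {"fingers": 1, "dx": 15, "dy": -38, "turn": -0.063}, {"fingers": 1, "dx": 15, "dy": -38, "turn": -0.063}, {"fingers": 1, "dx": 15, "dy": -38, "turn": -0.063}, {"fingers": 1, "dx": 15, "dy": -38, "turn": -0.063}, {"fingers": 1, "dx": 15, "dy": -38, "turn": -0.063}, {"fingers": 1, "dx": 15, "dy": -38, "turn": -0.063}, {"fingers": 1, "dx": 15, "dy": -38, "turn": -0.063}, {"fingers": 1, "dx": 15, "dy": -38, "turn": -0.063}, {"fingers": 1, "dx": 15, "dy": -38, "turn": -0.063}, {"fingers": 1, "dx": 15, "dy": -38, "turn": -0.063}], "squeeze": 40}}

```text
invalid input at $.series[0]: expected keys fingers, dx, dy, dz, turn
```

```bash
python3 -c "
from rig import *
s=get_state();q=s['ee_rot'];import numpy as np
print(tips_ahead() if callable(tips_ahead) else tips_ahead,s['position'],q,2*np.arctan2(q[2],q[1]),s['contact_force'],s['clock'])"
```

```text
0.011 [0.14103346 0.55747918 0.21004958] [-4.58548924e-05  7.89072650e-01  6.14299885e-01  5.98355544e-05] 1.3229967965831364 [-0.00342553  0.34707171  1.38165925] 0.8
```

Call:
{"method": "play_rows", "body": {"series": [{"fingers": 1, "dx": 15, "dy": -38, "dz": 0, "turn": -0.063}, {"fingers": 1, "dx": 15, "dy": -38, "dz": 0, "turn": -0.063}, {"fingers": 1, "dx": 15, "dy": -38, "dz": 0, "turn": -0.063}, {"fingers": 1, "dx": 15, "dy": -38, "dz": 0, "turn": -0.063}, {"fingers": 1, "dx": 15, "dy": -38, "dz": 0, "turn": -0.063}, {"fingers": 1, "dx": 15, "dy": -38, "dz": 0, "turn": -0.063}, {"fingers": 1, "dx": 15, "dy": -38, "dz": 0, "turn": -0.063}, {"fingers": 1, "dx": 15, "dy": -38, "dz": 0, "turn": -0.063}, {"fingers": 1, "dx": 15, "dy": -38, "dz": 0, "turn": -0.063}, {"fingers": 1, "dx": 15, "dy": -38, "dz": 0, "turn": -0.063}, {"fingers": 1, "dx": 15, "dy": -38, "dz": 0, "turn": -0.063}, {"fingers": 1, "dx": 15, "dy": -38, "dz": 0, "turn": -0.063}, {"fingers": 1, "dx": 15, "dy": -38, "dz": 0, "turn": -0.063}, {"fingers": 1, "dx": 15, "dy": -38, "dz": 0, "turn": -0.063}, {"fingers": 1, "dx": 15, "dy": -38, "dz": 0, "turn": -0.063}, {"fingers": 1, "dx": 15, "dy": -38, "dz": 0, "turn": -0.063}, {"fingers": 1, "dx": 15, "dy": -38, "dz": 0, "turn": -0.063}, {"fingers": 1, "dx": 15, "dy": -38, "dz": 0, "turn": -0.063}, {"fingers": 1, "dx": 15, "dy": -38, "dz": 0, "turn": -0.063}, {"fingers": 1, "dx": 15, "dy": -38, "dz": 0, "turn": -0.063}], "squeeze": 40}}

```text
clock: 2.47
position: [0.4376, -0.2149, 0.2134]
ee_rot: [0.003, 1.0, 0.006, 0.012]
contact_force: [0.8, 0.7, 0.4]
width: -0.0
```

```bash
cat > s.py <<'E'
from rig import *
import numpy as np
s=get_state();q=s['ee_rot']
print(s['clock'],np.round(s['position'],4),'yaw',round(2*np.arctan2(q[2],q[1]),3),np.round(s['contact_force'],1),s['width'])
E
python3 s.py
```

```text
2.4667 [ 0.4376 -0.2149  0.2134] yaw 0.012 [0.8 0.7 0.4] -1.9575105477998038e-05
```

Call:
{"method": "play_rows", "body": {"series": [{"fingers": 1, "dx": 14, "dy": -34, "dz": -10, "turn": 0.025}, {"fingers": 1, "dx": 14, "dy": -34, "dz": -20, "turn": 0.025}, {"fingers": 1, "dx": 13, "dy": -34, "dz": -20, "turn": 0}, {"fingers": 1, "dx": 0, "dy": 0, "dz": -35, "turn": 0}, {"fingers": 1, "dx": 0, "dy": 0, "dz": -25, "turn": 0}, {"fingers": 1, "dx": 0, "dy": 0, "dz": -15, "turn": 0}, {"fingers": 1, "dx": 0, "dy": 0, "dz": 0, "turn": 0}]}}

```text
clock: 3.05
position: [0.4832, -0.3323, 0.0871]
ee_rot: [0.009, 0.999, 0.026, 0.018]
contact_force: [-1.1, 1.1, 0.0]
width: -0.0001
```

```bash
python3 s.py; python3 - <<'E'
from h import *
p=get_image("scene");a=p["pixels"][120:220,190:330]
q=get_image("top");b=q["pixels"][130:230,340:460]
cv2.imwrite("pics/c2.png",cv2.hconcat([cv2.resize(i,None,fx=3,fy=3,interpolation=2) for i in(a,b)])[:,:,::-1])
E
```

```text
3.05 [ 0.4832 -0.3323  0.0871] yaw 0.051 [-1.1  1.1  0. ] -0.00012998456212498817
```

View pics/c2.png

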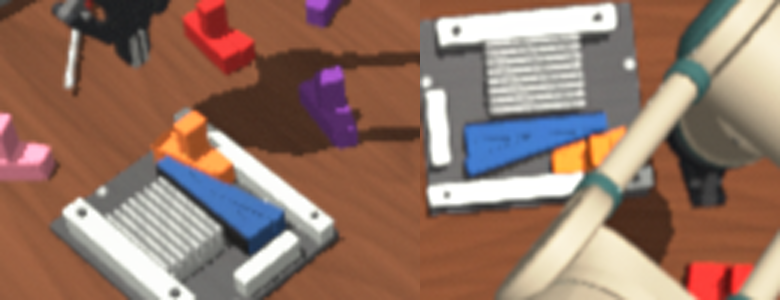

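Call:
{"method": "play_rows", "body": {"series": [{"fingers": 1, "dx": -2, "dy": 0, "dz": -20, "turn": 0}, {"fingers": 1, "dx": -2, "dy": 0, "dz": -10, "turn": 0}, {"fingers": 1, "dx": 0, "dy": 10, "dz": 0, "turn": 0}, {"fingers": 1, "dx": -1, "dy": 10, "dz": 0, "turn": 0}, {"fingers": 1, "dx": 0, "dy": 0, "dz": 0, "turn": 0}]}}

```text
clock: 3.57
position: [0.4841, -0.3143, 0.0675]
ee_rot: [0.015, 0.999, 0.026, 0.025]
contact_force: [-0.7, 0.4, -1.2]
width: 0.0
```

```bash
python3 s.py
```

```text
3.5667 [ 0.4841 -0.3143  0.0675] yaw 0.052 [-0.7  0.4 -1.2] 1.0171576136694874e-05
```

Call:
{"method": "play_rows", "body": {"series": [{"fingers": 1, "dx": -4, "dy": 0, "dz": -10, "turn": 0}, {"fingers": 1, "dx": -4, "dy": 0, "dz": -6, "turn": 0}, {"fingers": 1, "dx": 0, "dy": 0, "dz": 0, "turn": 0}]}}

```text
clock: 3.82
position: [0.4774, -0.3138, 0.0539]
ee_rot: [0.017, 0.999, 0.028, 0.027]
contact_force: [0.3, 1.1, 0.1]
width: 0.0002
```

Call:
{"method": "play_rows", "body": {"series": [{"fingers": 1, "dx": 0, "dy": 8, "dz": 0, "turn": 0}, {"fingers": 1, "dx": 0, "dy": 8, "dz": 0, "turn": 0}, {"fingers": 1, "dx": -1, "dy": 8, "dz": 0, "turn": 0}, {"fingers": 1, "dx": 0, "dy": 8, "dz": 0, "turn": 0}, {"fingers": 1, "dx": 0, "dy": 0, "dz": 0, "turn": 0}]}}

```text
clock: 4.23
position: [0.4757, -0.2789, 0.0538]
ee_rot: [0.017, 0.999, 0.027, 0.027]
contact_force: [0.1, -0.4, 0.1]
width: 0.0001
```

Call:
{"method": "play_rows", "body": {"series": [{"fingers": 1, "dx": 0, "dy": 6, "dz": 0, "turn": 0}, {"fingers": 1, "dx": -1, "dy": 6, "dz": 0, "turn": 0}, {"fingers": 1, "dx": 0, "dy": 5, "dz": 0, "turn": 0}]}}

```text
clock: 4.48
position: [0.4753, -0.2608, 0.0542]
ee_rot: [0.018, 0.999, 0.027, 0.028]
contact_force: [0.0, 0.4, -0.0]
width: -0.0002
```

```bash
python3 s.py; python3 - <<'E'
from h import *
p=get_image("scene");a=p["pixels"][120:220,190:330]
cv2.imwrite("pics/c3.png",cv2.resize(a,None,fx=4,fy=4,interpolation=2)[:,:,::-1])
E
```

```text
4.4833 [ 0.4753 -0.2608  0.0542] yaw 0.054 [ 0.   0.4 -0. ] -0.00015915517691157305
```

View pics/c3.png

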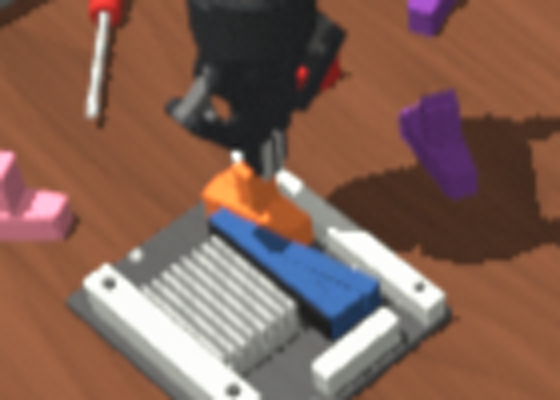

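Call:
{"method": "play_rows", "body": {"series": [{"fingers": 1, "dx": 0, "dy": 5, "dz": 0, "turn": 0}, {"fingers": 1, "dx": 0, "dy": 4, "dz": 0, "turn": 0}]}}

```text
clock: 4.7
position: [0.4753, -0.2503, 0.0542]
ee_rot: [0.017, 0.999, 0.027, 0.028]
contact_force: [-0.6, -0.2, 0.6]
width: -0.0
```

Call:
{"method": "play_rows", "body": {"series": [{"fingers": 1, "dx": 0, "dy": 4, "dz": 0, "turn": 0}, {"fingers": 1, "dx": 0, "dy": 3, "dz": 0, "turn": 0}]}}

```text
clock: 4.87
position: [0.4754, -0.2425, 0.0542]
ee_rot: [0.017, 0.999, 0.027, 0.028]
contact_force: [0.9, 0.4, -0.1]
width: -0.0003
```

Call:
{"method": "play_rows", "body": {"series": [{"fingers": 1, "dx": 0, "dy": 3, "dz": 0, "turn": 0}, {"fingers": 1, "dx": 0, "dy": 3, "dz": 0, "turn": 0}]}}

```text
clock: 5.03
position: [0.4755, -0.2359, 0.0542]
ee_rot: [0.018, 0.999, 0.027, 0.028]
contact_force: [0.9, 0.1, -0.6]
width: -0.0
```

Call:
{"method": "play_rows", "body": {"series": [{"fingers": 1, "dx": 0, "dy": 3, "dz": 0, "turn": 0}, {"fingers": 1, "dx": 0, "dy": 3, "dz": 0, "turn": 0}]}}

```text
clock: 5.2
position: [0.4755, -0.2294, 0.0543]
ee_rot: [0.018, 0.999, 0.027, 0.028]
contact_force: [0.5, -0.6, -0.4]
width: 0.0003
```

Call:
{"method": "play_rows", "body": {"series": [{"fingers": 1, "dx": 0, "dy": 2, "dz": 0, "turn": 0}, {"fingers": 1, "dx": 0, "dy": 2, "dz": 0, "turn": 0}]}}

```text
clock: 5.37
position: [0.4755, -0.2248, 0.0542]
ee_rot: [0.018, 0.999, 0.027, 0.028]
contact_force: [1.1, -0.7, 0.6]
width: 0.0003
```

```bash
python3 s.py; python3 - <<'E'
from h import *
p=get_image("scene");a=p["pixels"][120:220,190:330]
q=get_image("top");b=q["pixels"][130:230,340:460]
cv2.imwrite("pics/c4.png",cv2.hconcat([cv2.resize(i,None,fx=3,fy=3,interpolation=2) for i in(a,b)])[:,:,::-1])
E
```

```text
5.3667 [ 0.4755 -0.2248  0.0542] yaw 0.054 [ 1.1 -0.7  0.6] 0.00025343910462162224
```

View pics/c4.png

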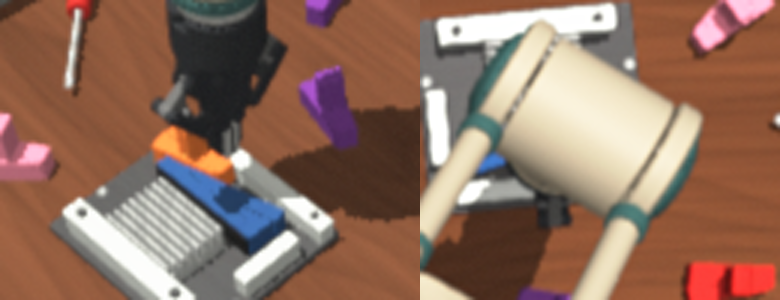

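```bash
python3 - <<'E'
from h import *
s=get_state()
p=get_image("scene");q=get_image("top")
for n,i in(("s",p),("t",q)): print(n,proj(i,[s["position"],s["position"]-[0,0,.011],[.476,-.274,.072]]).round(1))
a=p["pixels"][130:200,220:320].copy()
a=cv2.resize(a,None,fx=6,fy=6,interpolation=2)
for X in proj(p,[s["position"]-[0,0,.011]]): cv2.circle(a,tuple(int(v) for v in (X+.5-[220,130])*6),4,(0,255,0),1)
cv2.imwrite("pics/c5.png",a[:,:,::-1])
E
```

```text
s [[265.4 175.2]
 [265.8 177.9]
 [252.6 160.2]]
t [[379.  180.7]
 [378.6 181.1]
 [399.7 179.2]]
```

View pics/c5.png

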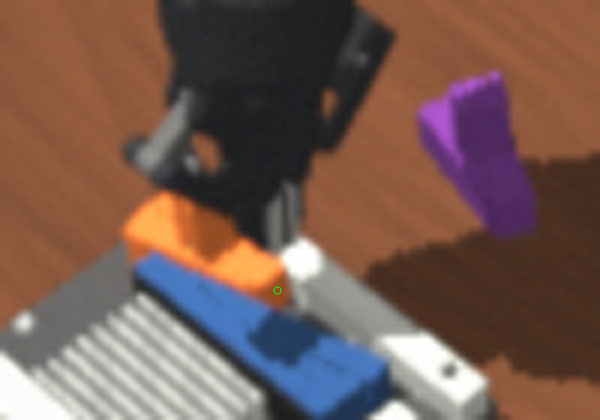

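```bash
python3 - <<'E'
from h import *
p=get_image("scene")
for n,X in(("c2",[.4832,-.3323,.0761]),("c3",[.4753,-.2608,.0432])):
    print(n,[proj(p,np.array(X)+[0,0,d]).round(1).tolist() for d in(0,.02,.04)])
E
```

```text
c2 [[[236.6, 148.4]], [[235.4, 143.1]], [[234.2, 137.6]]]
c3 [[[257.2, 170.1]], [[256.3, 165.1]], [[255.4, 159.9]]]
```

Call:
{"method": "play_rows", "body": {"series": [{"fingers": 1, "dx": 0, "dy": 0, "dz": 20, "turn": 0}, {"fingers": 1, "dx": 0, "dy": 0, "dz": 20, "turn": 0}, {"fingers": 1, "dx": 1, "dy": -25, "dz": 5, "turn": 0}, {"fingers": 1, "dx": 1, "dy": -25, "dz": 0, "turn": 0}, {"fingers": 1, "dx": 1, "dy": -25, "dz": 0, "turn": 0}, {"fingers": 1, "dx": 0, "dy": 0, "dz": 0, "turn": 0}]}}

```text
clock: 6.12
position: [0.4781, -0.3024, 0.1016]
ee_rot: [0.018, 0.999, 0.028, 0.028]
contact_force: [0.7, -1.3, -0.5]
width: -0.0002
```

```bash
python3 s.py; python3 - <<'E'
from h import *
s=get_state()
p=get_image("scene");q=get_image("top")
out=[]
for i,c in((p,(205,110)),(q,(365,150))):
    a=cv2.resize(i["pixels"][c[1]:c[1]+80,c[0]:c[0]+80],None,fx=5,fy=5,interpolation=2)
    for X in proj(i,[s["position"]-[0,0,.011]]): cv2.circle(a,tuple(int(v) for v in (X+.5-c)*5),4,(0,255,0),1)
    out.append(a)
cv2.imwrite("pics/c6.png",cv2.hconcat(out)[:,:,::-1])
E
```

```text
6.1167 [ 0.4781 -0.3024  0.1016] yaw 0.057 [ 0.7 -1.3 -0.5] -0.00023982115760791604
```

View pics/c6.png

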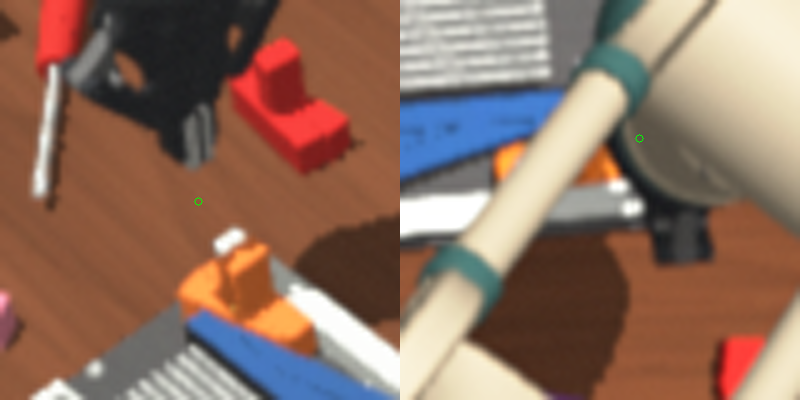

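Call:
{"method": "play_rows", "body": {"series": [{"fingers": 1, "dx": 0, "dy": -10, "dz": -25, "turn": 0}, {"fingers": 1, "dx": 0, "dy": 0, "dz": -20, "turn": 0}, {"fingers": 1, "dx": 0, "dy": 0, "dz": -8, "turn": 0}, {"fingers": 1, "dx": 0, "dy": 0, "dz": 0, "turn": 0}]}}

```text
clock: 6.55
position: [0.4761, -0.3055, 0.0467]
ee_rot: [0.015, 0.999, 0.029, 0.027]
contact_force: [-0.1, 0.7, -0.6]
width: -0.0004
```

```bash
python3 s.py; python3 - <<'E'
from h import *
p=get_image("top")
for x in(.478,.428):
  for z in(.1,.15,.2): print(x,z,proj(p,[x,-.3024,z]).round(1))
E
```

```text
6.55 [ 0.4761 -0.3055  0.0467] yaw 0.058 [-0.1  0.7 -0.6] -0.00036086692493543976
0.478 0.1 [[413.  176.9]]
0.478 0.15 [[416.5 174.7]]
0.478 0.2 [[420.3 172.3]]
0.428 0.1 [[413.7 197.6]]
0.428 0.15 [[417.2 196.2]]
0.428 0.2 [[421.1 194.8]]
```

Call:
{"method": "play_rows", "body": {"series": [{"fingers": 1, "dx": 0, "dy": 0, "dz": -5, "turn": 0}, {"fingers": 1, "dx": 0, "dy": 0, "dz": -5, "turn": 0}]}}

```text
clock: 6.77
position: [0.4774, -0.3052, 0.0388]
ee_rot: [0.016, 0.999, 0.029, 0.028]
contact_force: [0.3, -0.1, 0.1]
width: 0.0002
```

Call:
{"method": "play_rows", "body": {"series": [{"fingers": 1, "dx": 0, "dy": 0, "dz": -5, "turn": 0}, {"fingers": 1, "dx": 0, "dy": 0, "dz": -4, "turn": 0}]}}

```text
clock: 6.93
position: [0.4783, -0.3051, 0.0302]
ee_rot: [0.016, 0.999, 0.03, 0.029]
contact_force: [-0.2, -0.7, -0.7]
width: 0.0002
```

```bash
python3 s.py; python3 - <<'E'
from h import *
s=get_state()
p=get_image("scene");c=(205,110)
a=cv2.resize(p["pixels"][c[1]:c[1]+80,c[0]:c[0]+90],None,fx=6,fy=6,interpolation=2)
for d in(0,.025):
  for X in proj(p,[s["position"]-[0,0,.011-d]]): cv2.circle(a,tuple(int(v) for v in (X+.5-c)*6),4,(0,255,0),1)
cv2.imwrite("pics/c7.png",a[:,:,::-1])
E
```

```text
6.9333 [ 0.4783 -0.3051  0.0302] yaw 0.06 [-0.2 -0.7 -0.7] 0.00023606958104458424
```

View pics/c7.png

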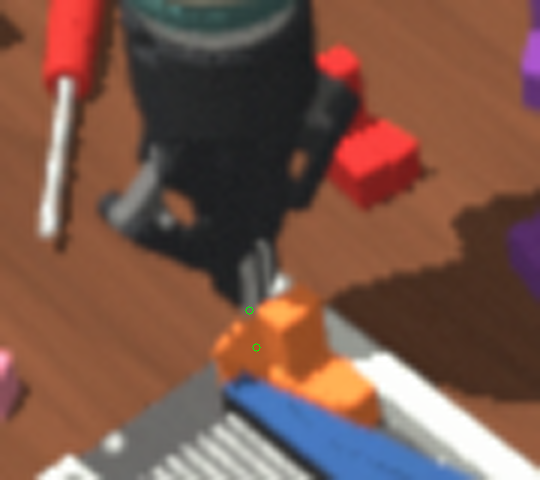

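Call:
{"method": "play_rows", "body": {"series": [{"fingers": 1, "dx": -1, "dy": 6, "dz": 0, "turn": 0}, {"fingers": 1, "dx": 0, "dy": 6, "dz": 0, "turn": 0}, {"fingers": 1, "dx": 0, "dy": 6, "dz": 0, "turn": 0}]}}

```text
clock: 7.23
position: [0.4773, -0.287, 0.0296]
ee_rot: [0.017, 0.999, 0.029, 0.029]
contact_force: [0.7, 0.1, 0.3]
width: -0.0
```

Call:
{"method": "play_rows", "body": {"series": [{"fingers": 1, "dx": -1, "dy": 6, "dz": 0, "turn": 0}, {"fingers": 1, "dx": 0, "dy": 6, "dz": 0, "turn": 0}, {"fingers": 1, "dx": 0, "dy": 4, "dz": 0, "turn": 0}]}}

```text
clock: 7.48
position: [0.4763, -0.2691, 0.0303]
ee_rot: [0.017, 0.999, 0.03, 0.029]
contact_force: [-0.6, -2.5, 0.5]
width: 0.0001
```

```bash
python3 s.py; python3 - <<'E'
from h import *
p=get_image("scene")
o=orange(p,(260,172));ys,xs=np.nonzero(o);print(o.sum(),np.percentile(xs,[1,50,99]),np.percentile(ys,[1,50,99]))
E
```

```text
7.4833 [ 0.4763 -0.2691  0.0303] yaw 0.059 [-0.6 -2.5  0.5] 0.00014182401418325383
128.0 [249.   260.   271.73] [164.   173.   181.73]
```

Call:
{"method": "play_rows", "body": {"series": [{"fingers": 1, "dx": 0, "dy": 5, "dz": 0, "turn": 0}, {"fingers": 1, "dx": -1, "dy": 5, "dz": 0, "turn": 0}]}}

```text
clock: 7.7
position: [0.476, -0.2588, 0.031]
ee_rot: [0.018, 0.999, 0.03, 0.03]
contact_force: [-0.4, -1.6, 1.6]
width: -0.0003
```

Call:
{"method": "play_rows", "body": {"series": [{"fingers": 1, "dx": 0, "dy": 5, "dz": 0, "turn": 0}, {"fingers": 1, "dx": -1, "dy": 4, "dz": 0, "turn": 0}]}}

```text
clock: 7.87
position: [0.4752, -0.2491, 0.0313]
ee_rot: [0.018, 0.999, 0.03, 0.03]
contact_force: [1.0, -2.2, 0.3]
width: 0.0001
```

Call:
{"method": "play_rows", "body": {"series": [{"fingers": 1, "dx": 0, "dy": 4, "dz": 0, "turn": 0}, {"fingers": 1, "dx": 0, "dy": 3, "dz": 0, "turn": 0}]}}

```text
clock: 8.03
position: [0.4753, -0.2419, 0.0315]
ee_rot: [0.019, 0.999, 0.03, 0.031]
contact_force: [-0.8, -2.7, 0.8]
width: -0.0001
```

Call:
{"method": "play_rows", "body": {"series": [{"fingers": 1, "dx": 0, "dy": 3, "dz": 0, "turn": 0}, {"fingers": 1, "dx": 0, "dy": 3, "dz": 0, "turn": 0}]}}

```text
clock: 8.2
position: [0.4753, -0.2363, 0.0318]
ee_rot: [0.02, 0.999, 0.031, 0.031]
contact_force: [-3.4, -9.7, 2.8]
width: 0.0
```

Call:
{"method": "play_rows", "body": {"series": [{"fingers": 1, "dx": 0, "dy": 3, "dz": 0, "turn": 0}, {"fingers": 1, "dx": 0, "dy": 3, "dz": 0, "turn": 0}]}}

```text
clock: 8.37
position: [0.475, -0.2355, 0.0328]
ee_rot: [0.026, 0.999, 0.034, 0.03]
contact_force: [-4.4, -10.4, -0.3]
width: -0.0
```

Call:
{"method": "play_rows", "body": {"series": [{"fingers": 1, "dx": 0, "dy": 2, "dz": 0, "turn": 0}, {"fingers": 1, "dx": 0, "dy": 2, "dz": 0, "turn": 0}]}}

```text
clock: 8.53
position: [0.4747, -0.2352, 0.0333]
ee_rot: [0.029, 0.999, 0.035, 0.03]
contact_force: [-2.9, -7.5, -0.3]
width: -0.0003
```

Call:
{"method": "play_rows", "body": {"series": [{"fingers": 1, "dx": 0, "dy": 4, "dz": 0, "turn": 0}, {"fingers": 1, "dx": 0, "dy": 4, "dz": 0, "turn": 0}]}}

```text
clock: 8.7
position: [0.4747, -0.2345, 0.0342]
ee_rot: [0.036, 0.998, 0.038, 0.029]
contact_force: [-4.2, -15.1, -3.9]
width: -0.0001
```

Set with about 15 N. Back off and look.

Call:
{"method": "play_rows", "body": {"series": [{"fingers": 1, "dx": 0, "dy": -8, "dz": 0, "turn": 0}, {"fingers": 1, "dx": 0, "dy": -12, "dz": 2, "turn": 0}, {"fingers": 1, "dx": 0, "dy": -8, "dz": 30, "turn": 0}, {"fingers": 1, "dx": 0, "dy": -20, "dz": 30, "turn": 0}, {"fingers": 1, "dx": -10, "dy": -30, "dz": 20, "turn": 0}, {"fingers": 1, "dx": -25, "dy": -30, "dz": 10, "turn": 0}, {"fingers": 1, "dx": -25, "dy": -30, "dz": 0, "turn": 0}, {"fingers": 1, "dx": -25, "dy": -30, "dz": 0, "turn": 0}, {"fingers": 1, "dx": -25, "dy": -20, "dz": 0, "turn": 0}, {"fingers": 1, "dx": -25, "dy": 0, "dz": 0, "turn": 0}, {"fingers": 1, "dx": 0, "dy": 0, "dz": 0, "turn": 0}]}}

```text
clock: 9.62
position: [0.3334, -0.4281, 0.1296]
ee_rot: [0.03, 0.998, 0.039, 0.03]
contact_force: [0.1, 0.7, -0.9]
width: -0.0001
```

```bash
python3 s.py; cat > chk.py <<'E'
from h import *
t=get_image("top");s=get_image("scene");out=[]
T=(t,orange(t,(388,181)));S=(s,orange(s,(266,178)));ot=T[1].sum(),S[1].sum()
x,e=fit([T],[474,-228,6]);print(ot,x,e)
bx=x[:2]/1e3;a=.065;R=np.array([[np.cos(a),-np.sin(a)],[np.sin(a),np.cos(a)]])
print("moved along holder y,x:",(R.T@(bx-[.476,-.2745])*1e3).round(1))
for m in masks_of(t,"bar")[:2]: # bar origin guess from visible centre
    print("bar",m["p"],w(t,m["xy"],.035).round(3))
for p,c in((s,(215,140)),(t,(340,125))):
    out.append(cv2.resize(p["pixels"][c[1]:c[1]+80,c[0]:c[0]+80],None,fx=5,fy=5,interpolation=2))
cv2.imwrite("pics/c8.png",cv2.hconcat(out)[:,:,::-1])
E
python3 chk.py
```

```text
9.6167 [ 0.3334 -0.4281  0.1296] yaw 0.077 [ 0.1  0.7 -0.9] -0.00010172484877612231
(np.float32(256.0), np.float32(196.0)) [ 472.55903701 -218.75036067    4.81593714] 41.8125
moved along holder y,x: [ 0.2 55.9]
bar 0.73 [ 0.502 -0.206  0.035]
```

View pics/c8.png

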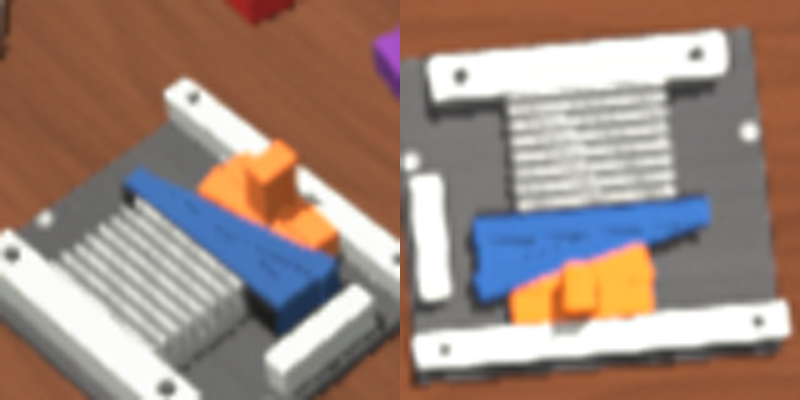

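```bash
python3 -c "
from rig import *
print(sign_off())"
```

```text
the job is handed in; nothing more can be done
None
```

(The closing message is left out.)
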